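# Set out the egg painter's work place

### The job

Set out the table for painting the next egg: stand the wooden egg cup upright in the middle of the cork mat, and put the plain white egg upright in it, lowered gently, for it is a blown shell and must not be dropped. Put three paint pots upright in the three-bay tray in order of use: the yellow pot in the end bay nearer the cork mat, the blue pot in the other end bay and the red pot between them. Leave the green pot and the two finished eggs (red, blue) where they are.

Things in the scene. Friction and masses are not known exactly. Their poses are not given: they have to be found in the camera images.
- yellow_pot: Yellow screw-cap paint pot, 40 mm diameter, 60 mm tall, plain cylinder all the way up (cap included), white paper band round its lower half, about 80 g. Origin: centre of its underside; z up. Starts standing on the table somewhere in the near row of five small things, about 120 mm apart (the row's order varies).
- red_pot: Red screw-cap paint pot, 40 mm diameter, 60 mm tall, plain cylinder all the way up (cap included), white paper band round its lower half, about 80 g. Origin: centre of its underside; z up. Starts standing on the table somewhere in the near row of five small things, about 120 mm apart (the row's order varies).
- blue_pot: Blue screw-cap paint pot, 40 mm diameter, 60 mm tall, plain cylinder all the way up (cap included), white paper band round its lower half, about 80 g. Origin: centre of its underside; z up. Starts standing on the table somewhere in the near row of five small things, about 120 mm apart (the row's order varies).
- green_pot: Green screw-cap paint pot, 40 mm diameter, 60 mm tall, plain cylinder all the way up (cap included), white paper band round its lower half, about 80 g. Origin: centre of its underside; z up. Starts standing on the table somewhere in the near row of five small things, about 120 mm apart (the row's order varies). Not needed: stays where it is.
- egg_cup: Turned brown wooden egg cup with dark rings, round, straight-sided, 46 mm across, 36 mm tall, 60 g; hollow in its top 32 mm wide, 16 mm deep. Origin: centre of its underside; z up. Starts standing in the near row with the pots. An egg in it rests on the hollow's rim: its lowest point about 28 mm, its widest part about 52 mm above the cup's underside.
- white_egg: White blown egg, 45 mm across at its widest (23.5 mm above its lowest point), 58 mm tall, blunt end down, 30 g. Origin: lowest point; z up its long axis. Starts upright in a hole of the fixed wooden egg rack (66 x 208 mm, top at 20 mm), its lowest point 12 mm above the table. Three holes in a row, 70 mm apart along the egg's y at the start; the others hold finished eggs: grip across the row.
- red_egg: Finished egg, red with gold bands, same shape and size as the white egg. Origin: lowest point; z up. Stands upright in another hole of the egg rack; stays there.
- blue_egg: Finished egg, blue with white bands, same shape and size as the white egg. Origin: lowest point; z up. Stands upright in another hole of the egg rack; stays there.
- mat: Fixed rectangular cork mat lying on the table, 140 mm (its x) by 180 mm (its y), 4 mm thick. Origin: centre of its underside; z up.
- tray: Fixed plywood paint tray, 70 (its x) by 200 mm (its y); walls and two dividers 22 mm high, floor 5 mm thick; three bays of about 60 mm centred at y = -65, 0, +65 mm. Origin: centre of its underside; z up. Grip pots above the walls and across the row (along tray x) to clear pots in the next bays. Tray, mat and egg rack stand side by side beyond the near row, about 245 mm apart, in any order.
There are look-alikes about, which are no part of the job. Leave any pink look-alike of the egg_cup alone. Of the things that look like the yellow_pot, the largest one is meant.

How it is judged:
By the outcome, as a careful person would: the job done as asked, in the order asked, and still so for the second after the job is handed in, with the robot touching nothing.
It also fails if it takes over 104 s, if anything falls off the work surface, if the arm or the gripper's body presses on something with over 40 N, if the wrist force passes 120 N, or if a joint passes its speed limit or range.

### The arm

A 6-joint arm with a two-finger parallel gripper is mounted at the origin on the work surface. World frame = base frame: x ahead of the robot, y to its left, z up, the work surface at z = 0. Lengths are in m, angles in rad, forces in N, time in s.
With the tool pointing down it reaches from about 0.3 to 0.75 m from the base axis. Payload 8.5 kg.
Tool frame: the origin (TCP) lies on the centre line of the jaws, within the pads' length; the fingertips stand 8 mm ahead of it and the grasp point (between the pads) lies 11 mm behind it (robot.nose_length is the distance from the TCP to the fingertips, in m); z points along the fingers, y is the line along which they close (so a half turn about z gives the same grasp; the last joint's range is limited). The gripper opens to 85 mm and grips with 20 to 120 N. Pads are 22 mm wide; open, the fingers measure 114 mm over their backs; the gripper's body (76 mm by 85 mm) begins 54 mm behind the grasp point. The pads swing forward as they close: fully open they stand 13 mm farther back than shut.
Start: joints at [0.98, 0.381, 1.297, -0, 1.464, -0.215], TCP at [0.202, 0.512, 0.239] pointing down, gripper open.
Joint ranges: [-3.11, 3.11], [-0.89, 2.33], [0.22, 2.48], [-1.42, 4.56], [0.17, 2.85], [-2.88, 2.88]. Speed limits (rad/s): [2.39, 2.39, 3.14, 3.14, 3.14, 3.14].

### API

Orientations are given as a 3x3 rotation matrix whose columns are the frame's x, y, z axes.
In Python, from rig import robot, hand, planner, viewer, workorder gives the robot as it stands. Calls block until the motion is done:
- robot.reach(position, orientation): joint-space move of the TCP to a pose.
- robot.servo_line(position, attitude=None, velocity=0.15): straight line of the TCP; attitude=None keeps the orientation; velocity is the mean speed in m/s.
- robot.movej(angles): joint-space move.
- hand.gripper_to(opening, strength=None): finger opening in m; strength is the grip in N (None keeps the last); returns when the fingers have stopped.
- robot.hold(seconds).
- planner.solve_ik(position, orientation): joint angles nearest the present ones, or None.
- robot.get_obs(): the state.
- viewer.read_camera(name): name is "side" or "top"; returns the picture (384x512x3 uint8, red, green, blue); there is no depth.
- viewer.calibration(name): a dict with "mtx" (3x3 intrinsics, pixels), "R" (3x3) and "t" (3): a world point X has camera coordinates R X + t. Camera axes: x right, y down, z forward; pixel columns grow to the right and rows downward; lengths in m; the calibration is good to about 2 mm. A picture is of the moment at which its call begins. calibration takes no time and is no camera call.
A pose or a line that the arm cannot do raises robot.MotionError and nothing moves.
- workorder.sign_off(): hands the job in; it is judged then, once.
The state is a dict: "t": time; "joint_pos": joint angles; "qd": joint speeds; "effort": joint torques, N m; "ee_pos": TCP position; "eef_rot": TCP orientation; "ft_force": force on the tool from outside, world axes, zero at the start; "wrist_torque": the same for the moment, N m; "finger_gap": finger opening in m; "grip_force": force on a finger pad.
Only numpy, scipy, OpenCV 4.12 (cv2) and the standard library are available. Lean on these libraries where they do the work, as an engineer would, in place of code of your own. Each camera call takes 0.05 s, during which the arm holds its last target. There are 200 camera calls.

## Working session

There is one attempt and no reset: what is moved stays moved. The work goes in short steps, each a Python script; the robot and the scene stay as the last script left them, time stands still between calls to the robot, and variables do not carry over. Pictures are saved under pics/ and viewed, at most 14 in all, crops included, and the job is handed in when it is done.

```bash
mkdir -p pics; ls; python3 - <<'E'
from rig import robot, hand, planner, viewer, workorder
import cv2
for n in("top","side"):
    im=viewer.read_camera(n); cv2.imwrite(f"pics/{n}0.png",im[:,:,::-1])
    c=viewer.calibration(n); print(n,c["mtx"].round(1).tolist(),c["R"].round(3).tolist(),c["t"].round(3).tolist())
print(robot.nose_length, robot.get_obs()["t"], robot.get_obs()["eef_rot"].round(3) )
E
```

```text
pics
top [[362.0, 0.0, 255.1], [0.0, 362.0, 191.9], [0.0, 0.0, 1.0]] [[-0.002, -1.0, 0.017], [-0.997, 0.001, -0.075], [0.075, -0.017, -0.997]] [-0.012, 0.484, 0.826]
side [[438.6, 0.0, 256.1], [0.0, 438.6, 185.9], [0.0, 0.0, 1.0]] [[0.999, -0.049, 0.018], [-0.025, -0.747, -0.664], [0.047, 0.663, -0.747]] [-0.465, 0.056, 0.976]
0.008 0.1 [[-0.93   0.367 -0.001]
 [ 0.367  0.93  -0.001]
 [ 0.    -0.001 -1.   ]]
```

View pics/top0.png

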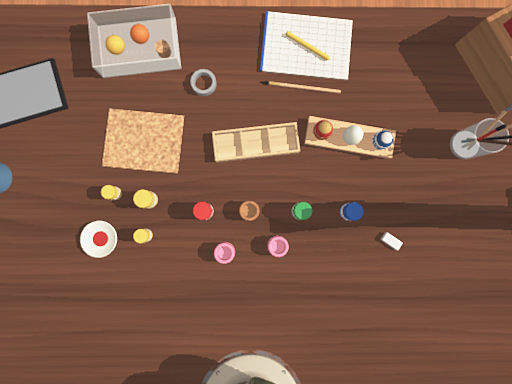

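View pics/side0.png

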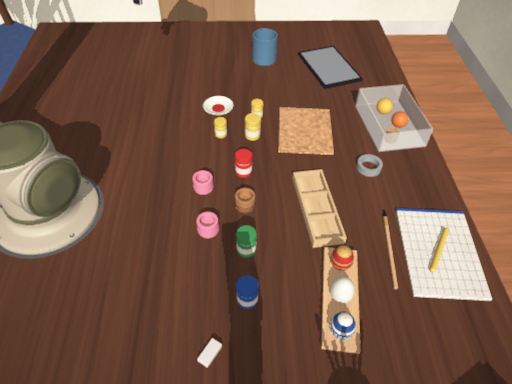

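The row in the top view runs yellow (145,199), red (203,211), brown cup (250,211), green (303,211), blue (352,211). The mat is at (144,141), the tray at (256,141) and the rack at (350,137), with the white egg in the middle.
- **Yellow candidates:** (110,192), (145,199) and (142,236). The largest looks like (145,199), which also sits in the row.
- **Cup candidates:** pink at (225,253) and (278,246), which are the decoys, and brown at (250,211), which is the one meant.

I'll confirm these in a crop.

```bash
cat > h.py <<'E'
import numpy as np, cv2
from rig import robot, hand, planner, viewer, workorder
C={n:viewer.calibration(n) for n in("top","side")}
def ray(n,px):
    c=C[n]; d=c["R"].T@np.linalg.solve(c["mtx"],[px[0],px[1],1.]); return -c["R"].T@c["t"],d
def onz(n,px,z):
    o,d=ray(n,px); return (o+d*(z-o[2])/d[2])[:2]
def proj(n,X):
    c=C[n]; p=c["mtx"]@(c["R"]@np.array(X,float)+c["t"]); return p[:2]/p[2]
def blobs(im,lo,hi,amin=60):
    """HSV (opencv, h may wrap when lo>hi) -> list of contours by area"""
    hsv=cv2.cvtColor(im,cv2.COLOR_RGB2HSV); lo=np.array(lo);hi=np.array(hi)
    if lo[0]>hi[0]:
        m=cv2.inRange(hsv,lo,np.array([180,hi[1],hi[2]]))|cv2.inRange(hsv,np.array([0,lo[1],lo[2]]),hi)
    else: m=cv2.inRange(hsv,lo,hi)
    cs,_=cv2.findContours(m,cv2.RETR_EXTERNAL,cv2.CHAIN_APPROX_NONE)
    return sorted([c for c in cs if cv2.contourArea(c)>=amin],key=cv2.contourArea,reverse=True)
E
python3 - <<'E'
from h import *
T=viewer.read_camera("top"); S=viewer.read_camera("side")
big=cv2.resize(T[100:260,85:405],None,fx=2.5,fy=2.5,interpolation=cv2.INTER_CUBIC)
cv2.imwrite("pics/crop1.png",big[:,:,::-1])
hues={"yellow":((22,110,100),(35,255,255)),"red":((172,150,90),(5,255,255)),"green":((50,100,40),(85,255,255)),"blue":((105,130,40),(125,255,255)),
"wood":((8,40,150),(24,170,255)),"brown":((6,120,90),(14,230,200)),"white":((0,0,150),(180,45,255))}
for k,(lo,hi) in hues.items():
  for n,im in(("top",T),("side",S)):
    print(k,n)
    for c in blobs(im,lo,hi)[:8]:
        (x,y),(w,h),a=cv2.minAreaRect(c); m=cv2.moments(c)
        ctr=(m["m10"]/m["m00"],m["m01"]/m["m00"])
        print("  ",int(m["m00"]),np.round(ctr,1).tolist(),np.round([w,h,a],1).tolist(),"z.05",onz(n,ctr,.05).round(3).tolist())
E
```

```text
yellow top
   252 [143.5, 198.2] [16.0, 20.0, 90.0] z.05 [0.467, 0.237]
   150 [109.2, 191.7] [13.0, 15.0, 90.0] z.05 [0.482, 0.313]
   148 [141.1, 235.5] [13.0, 15.0, 90.0] z.05 [0.385, 0.24]
   125 [116.6, 42.3] [14.8, 10.6, 45.0] z.05 [0.827, 0.306]
   85 [308.1, 44.8] [49.1, 3.0, 32.0] z.05 [0.823, -0.136]
yellow side
   185 [252.5, 122.0] [13.0, 18.0, 0.0] z.05 [0.467, 0.232]
   103 [439.4, 251.0] [4.1, 44.9, 18.4] z.05 [0.818, -0.168]
   100 [219.9, 123.9] [12.0, 10.0, 90.0] z.05 [0.384, 0.228]
   87 [256.8, 105.4] [11.0, 9.0, 90.0] z.05 [0.481, 0.3]
   67 [385.9, 105.4] [9.0, 9.0, 90.0] z.05 [0.826, 0.291]
red top
   258 [201.6, 210.2] [18.3, 18.3, 63.4] z.05 [0.44, 0.107]
   140 [99.8, 238.5] [13.4, 13.4, 45.0] z.05 [0.378, 0.331]
   74 [508.4, 26.4] [19.0, 8.0, 90.0] z.05 [0.871, -0.609]
red side
   293 [243.1, 157.9] [20.0, 18.0, 90.0] z.05 [0.439, 0.104]
   105 [341.5, 258.4] [20.2, 12.7, 16.4] z.05 [0.622, -0.178]
green top
   227 [302.4, 210.3] [17.0, 17.7, 45.0] z.05 [0.44, -0.118]
green side
   367 [245.9, 236.3] [23.0, 20.0, 90.0] z.05 [0.438, -0.119]
blue top
   250 
[... 2066 characters left out ...]
97, -0.032]
   576 [467.0, 143.2] [34.8, 49.1, 67.1] z.05 [0.593, -0.498]
   463 [203.1, 80.9] [24.0, 24.0, 90.0] z.05 [0.736, 0.107]
   268 [352.8, 134.6] [18.0, 19.0, 90.0] z.05 [0.612, -0.235]
white side
   8428 [420.5, 23.4] [107.0, 256.0, 90.0] z.05 [1.051, 0.724]
   6104 [441.6, 256.3] [105.5, 76.1, 78.7] z.05 [0.819, -0.18]
   3130 [80.9, 10.6] [28.0, 156.0, 90.0] z.05 [-0.088, 0.827]
   2555 [387.8, 119.0] [80.5, 57.2, 63.4] z.05 [0.817, 0.235]
   1006 [329.2, 65.3] [52.2, 28.2, 48.8] z.05 [0.704, 0.483]
   424 [342.3, 289.9] [25.0, 22.0, 90.0] z.05 [0.611, -0.245]
   420 [217.9, 105.0] [18.0, 29.0, 90.0] z.05 [0.379, 0.304]
   363 [370.1, 164.7] [23.0, 21.0, 0.0] z.05 [0.734, 0.073]
```

View pics/crop1.png

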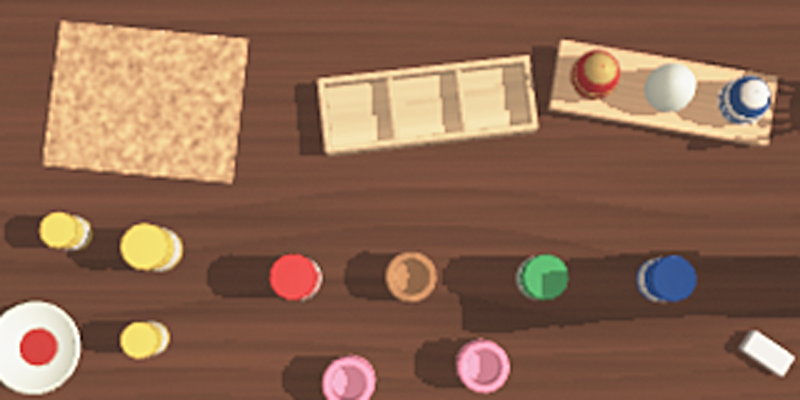

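The crop confirms it: the tall yellow pot at crop (150,246), image (145,199), is clearly bigger than the two small ones. The brown cup is at crop (410,277), and the pink cups are decoys. Next I'll compute the world poses and pick up the cup.

```bash
cat >> h.py <<'E'
def rot(a):
    y=np.array([np.cos(a),np.sin(a),0]); z=np.array([0,0,-1.]); return np.column_stack([np.cross(y,z),y,z])
def best(xy,z,a):
    q0=np.array(robot.get_obs()["joint_pos"]); c=[]
    for k in(0,np.pi,-np.pi):
        q=planner.solve_ik([*xy,z],rot(a+k))
        if q is not None: c.append((abs(q[5]),a+k))
    return rot(min(c)[1])
UP=.15
def pick(xy,z,a,opening,force=30,up=UP):
    R=best(xy,up,a); hand.gripper_to(opening)
    robot.reach([*xy,up],R); robot.servo_line([*xy,z+.03],velocity=.25); robot.servo_line([*xy,z],velocity=.1)
    hand.gripper_to(0.0,force); o=robot.get_obs()
    print("grip gap %.4f F %.1f t %.1f"%(o["finger_gap"],o["grip_force"],o["t"]),o["ee_pos"])
    robot.servo_line([*xy,z+.03],velocity=.08); robot.servo_line([*xy,up],velocity=.25)
def place(xy,z,a,opening,up=UP,v=.04):
    R=best(xy,up,a); robot.reach([*xy,up],R)
    robot.servo_line([*xy,z+.03],velocity=.2); robot.servo_line([*xy,z],velocity=v)
    o=robot.get_obs(); print("place gap %.4f ft"%o["finger_gap"],np.round(o["ft_force"],1),"t %.1f"%o["t"])
    hand.gripper_to(opening); robot.hold(.1); robot.servo_line([*xy,up],velocity=.2)
E
python3 - <<'E'
from h import *
import json
T=viewer.read_camera("top"); S=viewer.read_camera("side")
def tri(pt,ps):
    (o1,d1),(o2,d2)=ray("top",pt),ray("side",ps)
    A=np.column_stack([d1,-d2]); s=np.linalg.lstsq(A,o2-o1,rcond=None)[0]; return (o1+s[0]*d1+o2+s[1]*d2)/2
d={}
for n,t in dict(yellow=(143.5,198.2),red=(201.6,210.2),green=(302.4,210.3),blue=(352.8,211.1)).items():
    d[n]=onz("top",t,.059).tolist()
for n,p in dict(yellow=(252.5,122),red=(243.1,157.9),green=(245.9,236.3),blue=(247.1,287.8)).items(): print("side z.047",n,onz("side",p,.047).round(4))
d["cup"]=onz("top",(249.3,210.3),.033).tolist(); print("cup side",onz("side",(244.7,198.7),.02))
e=tri((352.8,134.6),(342.3,289.9)); print("egg tri",e, onz("top",(352.8,134.6),.04)); d["egg"]=onz("top",(352.8,134.6),.038).tolist()
for n,ctr,z in(("mat",(142.8,140.5),.004),("tray",(255.5,141.3),.02),("rack",(350.1,136.6),.02)):
    c=min(blobs(T,(8,40,150),(24,170,255)),key=lambda c:np.hypot(*(np.array(cv2.minAreaRect(c)[0])-ctr)))
    W=np.array([onz("top",p,z) for p in c[:,0]],np.float32)
    (cx,cy),(w,h),a=cv2.minAreaRect(W); b=cv2.boxPoints(((cx,cy),(w,h),a))
    e=sorted([b[1]-b[0],b[2]-b[1]],key=np.linalg.norm); a=np.arctan2(e[0][1],e[0][0]); a=(a+np.pi/2)%np.pi-np.pi/2
    d[n]=[float(cx),float(cy),float(a)]; print(n,np.round(d[n],4),"size",w,h)
for k,v in d.items(): print(k,np.round(v,4))
json.dump(d,open("d.json","w"))
E
```

```text
side z.047 yellow [0.4673 0.2361]
side z.047 red [0.4395 0.107 ]
side z.047 green [ 0.4385 -0.1171]
side z.047 blue [ 0.4368 -0.2322]
cup side [0.43990002 0.00431167]
egg tri [ 0.61448981 -0.2386309   0.0381219 ] [ 0.61442653 -0.23811948]
mat [ 0.6082  0.2548 -0.0956] size 0.18204423785209656 0.14176736772060394
tray [ 0.6028 -0.0143  0.1148] size 0.07396655529737473 0.20255590975284576
rack [ 0.6145 -0.2375 -0.1694] size 0.21073538064956665 0.06902552396059036
yellow [0.4667 0.2343]
red [0.44   0.1063]
green [ 0.4395 -0.1166]
blue [ 0.4375 -0.2287]
cup [0.4403 0.001 ]
egg [ 0.6149 -0.2387]
mat [ 0.6082  0.2548 -0.0956]
tray [ 0.6028 -0.0143  0.1148]
rack [ 0.6145 -0.2375 -0.1694]
```

```bash
python3 - <<'E'
from h import *
import json; d=json.load(open("d.json"))
pick(d["cup"],.018,0,.07,40)
place(d["mat"][:2],.0225,0,.07)
R=best(d["egg"],.17,d["rack"][2]); hand.gripper_to(.07); robot.reach([*d["egg"],.19],R)
for n in("top","side"):
    cv2.imwrite(f"pics/{n}1.png",viewer.read_camera(n)[:,:,::-1])
T=cv2.imread("pics/top1.png")[:,:,::-1]
S=cv2.imread("pics/side1.png")[:,:,::-1]
a=cv2.resize(T[90:190,90:210],(480,400)); b=cv2.resize(S[90:170,265:345],(300,300))
c=np.zeros((400,780,3),np.uint8); c[:,:480]=a; c[:300,480:]=b
cv2.imwrite("pics/c2.png",c[:,:,::-1])
print(robot.get_obs()["t"],proj("top",[*d["mat"][:2],.04]),proj("side",[*d["mat"][:2],.04]))
E
```

```text
grip gap 0.0451 F 39.5 t 4.0 [0.44079378 0.00095198 0.01911762]
place gap 0.0448 ft [-5.6 -1.4  8.5] t 7.8
11.1917 [138.21982095 136.86649764] [306.17361141 118.44568402]
```

View pics/c2.png

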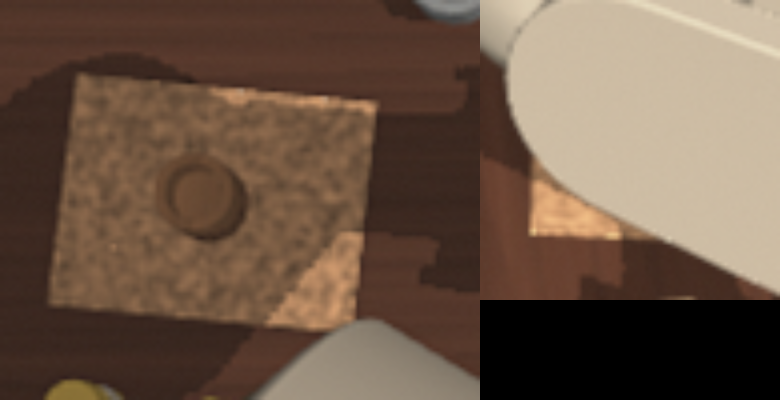

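The cup stands upright on the mat with its rim at about top-view (139,138), within 2 mm of where I aimed. Next I'll pick the egg, then re-measure the cup without the arm's shadow.

```bash
python3 - <<'E'
from h import *
import json; d=json.load(open("d.json"))
pick(d["egg"],.0295,d["rack"][2],.065,22,up=.17)
R=best((.45,-.12),.22,d["rack"][2]); robot.reach([.45,-.12,.22],R); robot.hold(.2)
o=robot.get_obs();print(o["finger_gap"],o["t"],o["ee_pos"])
T=viewer.read_camera("top");S=viewer.read_camera("side")
np.savez("i2.npz",T=T,S=S)
a=cv2.resize(T[105:175,100:187],(497,400),interpolation=cv2.INTER_CUBIC); b=cv2.resize(S[90:170,265:345],(300,300),interpolation=cv2.INTER_CUBIC)
c=np.zeros((600,800,3),np.uint8); c[:400,:497]=a; c[:300,497:797]=b
p=proj("side",[*o["ee_pos"]]).astype(int); print(p)
q=S[max(p[1]-40,0):p[1]+40,p[0]-40:p[0]+40]; c[300:600,500:800]=cv2.resize(q,(300,300))
cv2.imwrite("pics/c3.png",c[:,:,::-1])
E
```

```text
grip gap 0.0436 F 21.8 t 13.0 [ 0.61499428 -0.23891189  0.03059463]
0.04345123764380271 15.1833 [ 0.45070529 -0.1206396   0.21933021]
[253 179]
```

View pics/c3.png

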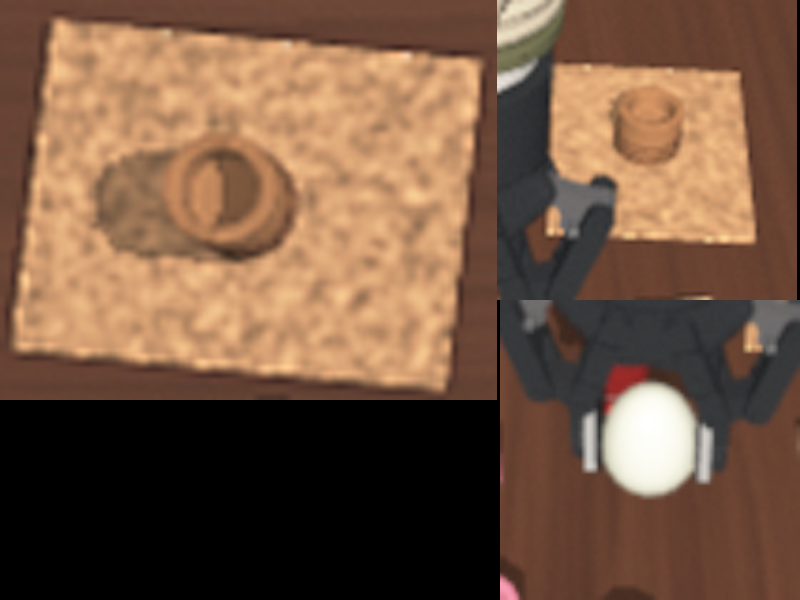

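The cup rim sits at top (138.2,137.2) and side (305.4,118.1), within about 1 mm of target. The egg is held upright and centred between the pads. I'll lower it in small steps, watching the force.

```bash
python3 - <<'E'
from h import *
import json; d=json.load(open("d.json"))
xy=[d["mat"][0]-.001,d["mat"][1]]
R=best(xy,.18,0); robot.reach([*xy,.18],R); robot.servo_line([*xy,.075],velocity=.15); robot.servo_line([*xy,.055],velocity=.05)
robot.hold(.2); f0=np.array(robot.get_obs()["ft_force"])
for z in np.arange(.054,.0474,-.001):
    robot.servo_line([*xy,z],velocity=.02); robot.hold(.05); o=robot.get_obs(); df=o["ft_force"]-f0
    print(round(z,4),o["ee_pos"].round(4),df.round(1))
    if df[2]>1.5 or o["ee_pos"][2]<.0497: break
hand.gripper_to(.053); robot.hold(.2); hand.gripper_to(.07); robot.servo_line([*xy,.16],velocity=.15)
a=d["tray"][2]; R=best(d["yellow"],.17,a); robot.reach([.5,-.05,.2],R)
print(robot.get_obs()["t"])
T=viewer.read_camera("top");S=viewer.read_camera("side")
c=np.zeros((400,797,3),np.uint8); c[:,:497]=cv2.resize(T[105:175,100:187],(497,400)); c[:300,497:]=cv2.resize(S[80:160,265:345],(300,300))
cv2.imwrite("pics/c4.png",c[:,:,::-1])
E
```

```text
0.054 [0.6072 0.2548 0.054 ] [ 0.7 -0.7  0.2]
0.053 [0.6072 0.2548 0.053 ] [ 0.5 -0.4  1. ]
0.052 [0.6074 0.2548 0.0522] [ 1.9 -1.4  0.5]
0.051 [0.6077 0.2549 0.0517] [ 1.2 -1.   5.8]
22.4667
```

View pics/c4.png

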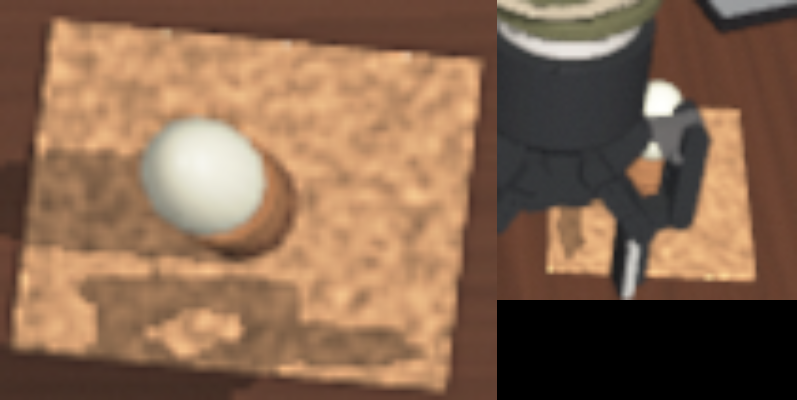

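```bash
python3 - <<'E'
from h import *
import json; d=json.load(open("d.json"))
x,y,a=d["tray"]
bay=lambda s:[x-s*np.sin(a),y+s*np.cos(a)]
for n,s in(("yellow",.065),("blue",-.065),("red",0.)):
    pick(d[n],.036,a,.062,40); place(bay(s),.0418,a,.062)
robot.reach([.3,-.35,.25],best((.3,-.35),.25,a)) 
for n in("top","side"): cv2.imwrite(f"pics/{n}5.png",cv2.resize(viewer.read_camera(n),(768,576))[:,:,::-1])
print(robot.get_obs()["t"],[proj("top",[*bay(s),.065]).round(1)*1.5 for s in(.065,0,-.065)],proj("top",[*d["mat"][:2],.056])*1.5)
E
```

```text
grip gap 0.0393 F 39.8 t 25.2 [0.46719399 0.23444965 0.03713913]
place gap 0.0389 ft [-3.6  0.1  5.1] t 28.5
grip gap 0.0391 F 39.7 t 32.4 [ 0.43792216 -0.22902444  0.03706357]
place gap 0.0387 ft [-2.3  1.8  5.7] t 35.7
grip gap 0.0389 F 39.5 t 39.3 [0.44060307 0.10624855 0.03705506]
place gap 0.0388 ft [-3.3 -0.   5. ] t 42.6
45.55 [array([340.65, 210.3 ]), array([384.15, 205.35]), array([427.65, 200.55])] [204.0606182  202.87482427]
```

View pics/top5.png

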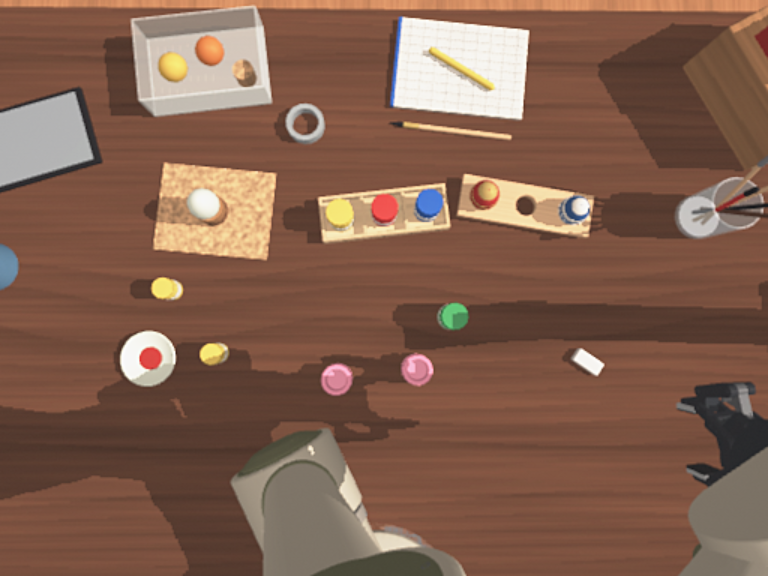

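View pics/side5.png

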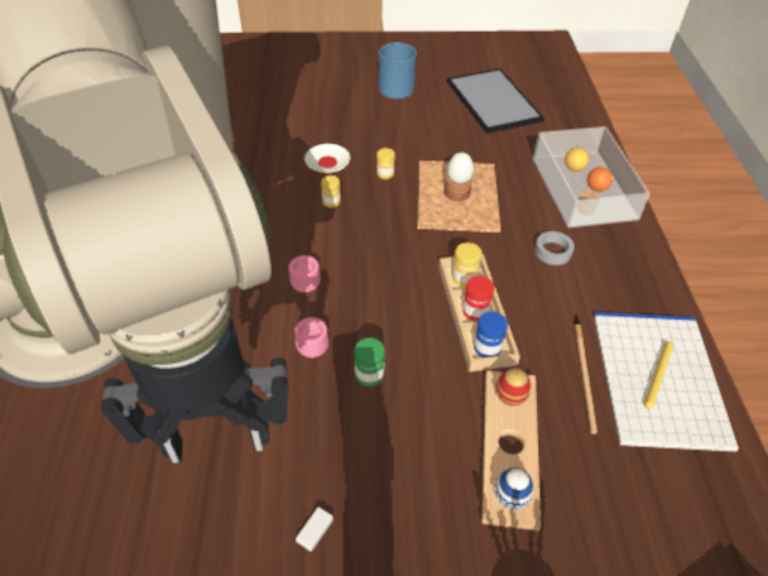

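The egg stands upright in the cup in the middle of the mat, at top (204,204) against the predicted (204,203). The tray holds yellow (340,213), red (384,208) and blue (429,203) upright in the right order. The green pot, both finished eggs and the decoys haven't moved, and the arm is clear.

```bash
python3 -c "
from rig import workorder; print(workorder.sign_off())"
```

```text
the job is handed in; nothing more can be done
None
```

The table is set and the job handed in at about 46 s of the 104 s allowed: the white egg stands upright in the cup in the middle of the mat, and the tray reads yellow, red, blue from the mat end.

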